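Check the cart wheel's tyre pressure

ROBOT

A 7-joint arm with a two-finger parallel gripper is mounted at the origin on the work surface. World frame = base frame: x ahead of the robot, y to its left, z up, the work surface at z = 0. Lengths are in m, angles in rad, forces in N, time in s.
With the tool pointing down it reaches from about 0.4 to 0.85 m from the base axis. Payload 10.4 kg.
Tool frame: the origin (TCP) lies between the finger pads; the fingertips stand 22 mm ahead of it and the grasp point (between the pads) lies 3 mm ahead of it; z points along the fingers, y is the line along which they close (so a half turn about z gives the same grasp; the last joint's range is limited). The gripper opens to 85 mm and grips with 20 to 120 N. Pads are 22 mm wide; open, the fingers measure 114 mm over their backs; the gripper's body (76 mm by 85 mm) begins 54 mm behind the grasp point. The pads swing forward as they close: fully open they stand 13 mm farther back than shut.
Start: joints at [1.109, 0.332, -0.065, 1.46, 0.022, 1.35, -0.088], TCP at [0.266, -0.566, 0.253] pointing down, gripper open.
Joint ranges: [-2.6, 2.6], [-0.5, 2.12], [-1.47, 1.34], [0.16, 2.42], [-1.27, 4.41], [0.06, 2.06], [-2.6, 2.6]. Speed limits (rad/s): [2.22, 2.22, 2.79, 2.79, 3.14, 3.14, 3.14].

INTERFACE

Orientations are given as a unit quaternion [x, y, z, w].
In Python, from workcell import manip, camera, ticket, boxes_of, outline_of gives the robot as it stands.
- The arm moves only by the tool carry_out, never from a script. Its argument "deltas" is a list of rows, each a list of 5 numbers: the shift along the tool's x, y, z as a fraction of full scale, then the turn about the tool's z as a fraction of full scale, then the opening, from -1 (shut) to 1 (fully open), so that 0 is half open. In form: [[tx, ty, tz, spin, gripper], ...]. A call has 1 to 20 rows; each row is the pose to reach, as a shift and turn from the pose commanded when the call began, along the tool's axes at that moment; what a row does not reach only later rows make up. Full scale, the value 1, is 150 mm for a shift and 30 degrees for a turn. A row lasts 1/8 s, in which the tool goes at most 62.5 mm and 10.7 degrees, less where a joint would pass 70% of its speed; a pose out of reach is approached as far as the arm can. A call with a number of a shift or a turn outside -1 to 1 is refused whole. A call with a gripper value outside its range is refused whole. The fingers move at their own pace and stop on an object; "force" is the grip in N (left out, the last holds). Time passes only in rows, so rows that repeat a pose let the fingers close. It gives the time, the measured TCP pose, the force, the opening and the grip force at its end, in the units of the state.
- manip.get_obs(): the state, without advancing time (a new reading comes with each control period).
- camera(name): name is "scene" or "side" or "wrist"; returns a dict with "img" (480x640x3 uint8, red, green, blue), "depth" (480x640 float32, m along the optical axis (not along the pixel's ray), 0 where there is no reading), "vertical_fov" (degrees; the focal length in pixels is half the picture's height over the tangent of half this angle, whatever the lens; pixels are square), "cx", "cy" (the principal point, pixels), "R" (3x3) and "t" (3): a world point X has camera coordinates R X + t. Camera axes: x right, y down, z forward; pixel columns grow to the right and rows downward; lengths in m; the calibration is good to about 2 mm. A picture is of the moment at which its call begins.
- ticket.hand_in(): hands the job in; it is judged then, once.
Trained networks look in a picture, given as the dict that the camera call returned (one of the last four; its "shot" number tells which), for a name from the list of things; names that differ only in an ending like _2 or _b are one class to them, and where a whole thing is asked for, a point or a joint stands for the part that bears it (a point fixed in the world has none). Each returns a list of dicts, best first, with "conf" (0 to 1); they miss things now and then, are a little off and sometimes report something else, mostly with a low value. They report only what shows in the picture. A call takes as long as a camera call. They do not tell look-alikes from the thing itself.
- boxes_of(query, picture): "position" ([x, y, z] in m, in world coordinates, good to about 4 mm: the middle of the surface that is visible of it).
- outline_of(query, picture): "region" (480x640 bool, what is visible of it).
The state is a dict: "clock": time; "joint_pos": joint angles; "joint_velocities": joint speeds; "tau": joint torques, N m; "position": TCP position; "ee_rot": TCP orientation; "ft_force": force on the tool from outside, world axes, zero at the start; "torque": the same for the moment, N m; "grip_width": opening from 0.0 (shut) to 1.0 (fully open); "grasp_force": force on a finger pad.
Only numpy, scipy, OpenCV 4.12 (cv2) and the standard library are available. Lean on these libraries where they do the work, as an engineer would, in place of code of your own. Each camera call takes 0.05 s, during which the arm holds its last target. There are 200 camera calls.

TASK

Take the tyre gauge and press it squarely down onto the valve of the cart wheel until the gauge's sprung seat is pushed in most of its way and the air has driven the reading rod out; about 11 N does it, and the push on the valve must never pass 22 N. Then stand the gauge level in the black plant tray with the rod still out, let go of it, and leave the pots and the seedling pack undisturbed.

Things in the scene. Friction and masses are not known exactly. Their poses are not given: they have to be found in the camera images.
- gauge_grip (a point): Middle of the gauge's orange head (30 mm along x, 24 mm along y, 30 mm high), 35 mm straight above the middle of the chuck's mouth; axes as gauge. Grip the head across its flat faces that look to +y and -y.
- gauge_rod (a joint): How far the white, red-tipped rod has come out of the barrel's far end (+x), in m: 0 in (its tip at x = 105 mm). It stays where it was driven (0.2 N of friction) until pushed back. Measuring the tyre drives it out 12 to 24 mm, by a pressure that is not known.
- wheel: The cart wheel, lying flat and fixed: a black tyre, 200 mm across and 42 mm high, on a red rim (hub 34 mm across, 42 mm high). Origin: its centre, on the work surface; the valve stands 40 mm from the centre along the wheel's +x.
- valve: Tyre valve on the wheel, upright, fixed. Origin: centre of the foot of its black rubber boot, 18 mm above the work surface; z up. The rim of its brass stem, 8 mm thick, is 43 to 59 mm above this origin, differently each time and not measured: find it by touch or sight. A steel core pin 5 mm thick stands 3 mm above the rim.
- valve_core (a joint): How far the core pin is pressed into the stem, in m: 0 free, 0.003 fully in, level with the stem's rim. Its spring is light (1.5 to 2.4 N) and gives before the gauge's.
- tray: Black shallow plant tray, fixed, 250 mm along its x, 170 mm along its y, 22 mm high, walls and floor 5 mm thick, open on top. Origin: centre of its underside.
- cellpack: Bystander: green six-cell seedling pack, 120 x 85 x 55 mm with seedlings to 80 mm; loose, origin at its underside.
- flowerpot: Bystander: small terracotta pot, 72 mm across, 70 mm high; loose, origin at its underside.
- yellow_pot: Bystander: yellow plastic pot, 80 mm across, 75 mm high; loose, origin at its underside.
- gauge_floor (a point): Middle of the gauge's seat, a flat black sprung plug inside the chuck, 9 mm above its mouth when free; axes as gauge. Seen from below, a funnel about 20 mm wide at the mouth narrows to a 13 mm bore 5 mm above the mouth, where the seat meets the valve's pin and rim.
- gauge_seat (a joint): How far the gauge's sprung seat is pushed up into the chuck, in m: 0 free, 0.007 fully in, a hard stop. Its spring gives at 7 N and takes 12 N fully in (about 2 N less while the rod is on its way out; a stem rubbing on the bore's wall adds 1 or 2 N). As it goes in, the tyre's air drives the rod out; from 4 mm on, the reading is complete within half a second.
- gauge: Tyre gauge, 0.17 to 0.28 kg, loose, standing level on chuck and foot. Origin: centre of the chuck's mouth, on the underside; z up, +x along the barrel. Brass chuck (30 mm wide at the mouth, 23 mm above, z 0 to 20 mm) faces down under the orange head; a 15 mm aluminium barrel, axis at z = 35 mm, runs to x = 100 mm; a rubber foot (8 mm in x, 30 mm in y) at x = 86 mm reaches down to z = 0.
Not all that is in view belongs to the job. What is meant by the gauge is not pink or purple, and is the smaller of those in its own colour.

How it is judged:
On the way:
1. the gauge sits squarely on the valve (tilted under 10 degrees), the core pressed in at least 2 mm, the gauge's seat at least 4 mm and the rod driven out at least 10 mm, for 0.3 s (value of joint valve_core above 0.002 m and value of joint gauge_seat above 0.004 m and contact force between gauge and valve above 3 N and horizontal distance between gauge and valve below 0.012 m and angle between gauge's own z axis and vertical below 0.175 rad and value of joint gauge_rod above 0.01 m), for 0.3 s.
At the end, for the whole second after the job is handed in: The gauge stands on the tray's floor inside its walls, level within 8 degrees, at rest and released, its rod still out by more than 10 mm, the valve core sprung back (x of gauge in the frame of tray between -0.12 and 0.12 m and y of gauge in the frame of tray between -0.08 and 0.08 m and z of gauge in the frame of tray below 0.012 m and angle between gauge's own z axis and vertical below 0.15 rad and value of joint gauge_rod above 0.01 m and value of joint valve_core below 0.001 m and linear speed of gauge below 0.02 m/s and contact force between gauge and tray above 0.3 N); the robot touches nothing.
It fails at once if the gauge is pushed on the valve with more than 22 N (contact force between gauge and valve above 22 N).
It fails at once if the seedling pack or a pot is moved more than 15 mm or tipped (distance of any of cellpack, flowerpot, yellow_pot from where it was at the start of the episode above 0.015 m or angle between any of cellpack, flowerpot, yellow_pot's own z axis and vertical above 0.3 rad).
It also fails if it takes over 64 s, if anything falls off the work surface, if the arm or the gripper's body presses on something with over 40 N, if the wrist force passes 120 N, or if a joint passes its speed limit or range.

## Working session

There is one attempt and no reset: what is moved stays moved. The work goes in short steps, Python scripts to look and compute and a tool call to move; the robot and the scene stay as the last step left them, time stands still between calls to the robot, and variables do not carry over. Pictures are saved under pics/ and viewed, at most 10 in all, crops included, and the job is handed in when it is done.

Besides the shell and the picture viewer there is one more tool, called after ">>>" as name([rows], argument=value, ...), one row to a line, values as JSON. carry_out: Moves the arm, as the interface text tells. Its arguments: {"type":"object","properties":{"deltas":{"type":"array","items":{"type":"array","items":{"type":"number"}}},"force":{"type":"number"}},"required":["deltas"]}

```bash
mkdir -p pics; cat > h.py <<'E'
import numpy as np, cv2
from workcell import manip, camera, ticket, boxes_of, outline_of
def f(p): return 240/np.tan(np.radians(p["vertical_fov"])/2)
def cloud(p):
    v,u=np.mgrid[0:480,0:640]; d=p["depth"]; k=f(p)
    c=np.stack([(u-p["cx"])/k*d,(v-p["cy"])/k*d,d],-1)
    return (c-p["t"])@p["R"]
def proj(p,X):
    c=p["R"]@np.array(X)+p["t"]; return c[:2]/c[2]*f(p)+[p["cx"],p["cy"]]
def save(p,n): cv2.imwrite("pics/"+n,p["img"][:,:,::-1])
E
python3 - <<'E'
from h import *
o=manip.get_obs(); print(o["clock"],o["position"],o["ee_rot"],o["grip_width"])
for c in("scene","side"):
    p=camera(c); save(p,c+"1.png")
    for q in("gauge","wheel","valve","tray","cellpack","flowerpot","yellow_pot"):
        for b in boxes_of(q,p)[:4]: print(c,q,round(b["conf"],2),np.round(b["position"],3),proj(p,b["position"]).astype(int))
E
```

```text
0.0 [ 0.26538942 -0.56550185  0.25253465] [ 9.76029154e-01  2.17638708e-01 -1.76793752e-04 -6.71612498e-04] 1.0039635704848826
scene gauge 0.67 [ 0.503 -0.483  0.051] [193 137]
scene gauge 0.59 [ 0.325 -0.391  0.054] [270 109]
scene wheel 0.67 [0.553 0.014 0.041] [353 261]
scene wheel 0.6 [ 0.478 -0.32   0.042] [253 164]
scene valve 0.72 [ 0.483 -0.32   0.038] [252 167]
scene tray 0.68 [0.46  0.295 0.009] [490 306]
scene cellpack 0.74 [ 0.752 -0.203  0.042] [212 275]
scene cellpack 0.67 [0.737 0.157 0.045] [361 368]
scene flowerpot 0.87 [ 0.751 -0.201  0.04 ] [213 275]
scene yellow_pot 0.92 [ 0.771 -0.014  0.038] [278 333]
side gauge 0.96 [ 0.313 -0.371  0.048] [419 188]
side gauge 0.93 [ 0.472 -0.312  0.036] [362 197]
side gauge 0.8 [ 0.49  -0.483  0.048] [359 167]
side gauge 0.67 [ 0.377 -0.206  0.034] [397 220]
side wheel 0.69 [0.545 0.03  0.034] [322 270]
side valve 0.45 [0.583 0.032 0.03 ] [305 271]
side tray 0.76 [0.45  0.302 0.008] [357 385]
side cellpack 0.84 [0.728 0.175 0.044] [221 303]
side cellpack 0.52 [ 0.477 -0.318  0.032] [360 198]
side flowerpot 0.68 [ 0.743 -0.173  0.048] [256 211]
side yellow_pot 0.91 [0.774 0.015 0.054] [222 250]
```

View pics/scene1.png

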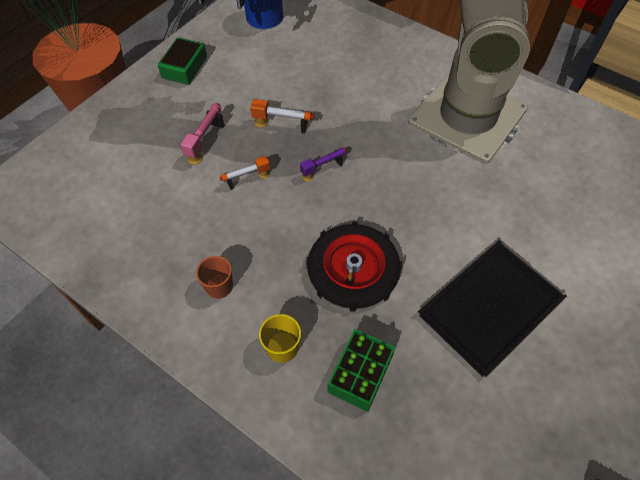

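View pics/side1.png

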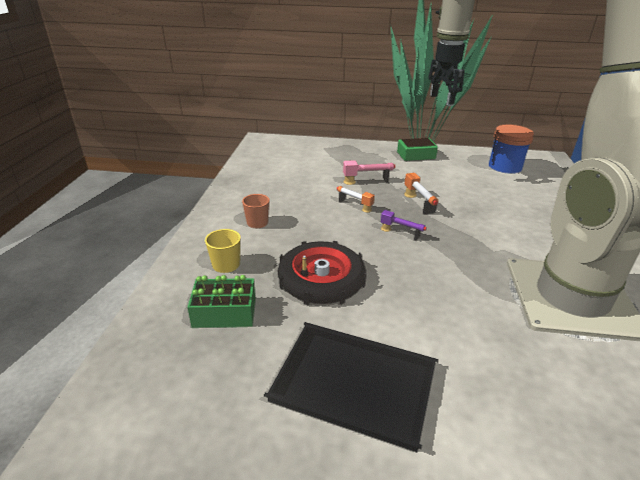

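The scene view shows two orange gauges, and the smaller has its head at (263,165) and its rod end at (222,178). The valve is at about (350,275) on the wheel, and the tray is at (490,306). The pink and purple gauges are decoys.

```bash
cat > meas.py <<'E'
from h import *
def cl(p):
    hsv=cv2.cvtColor(p["img"],cv2.COLOR_RGB2HSV); return hsv,cloud(p)
if __name__=="__main__":
  for c in("scene","side"):
    p=camera(c); hsv,X=cl(p)
    z=X[...,2]; near=(np.hypot(X[...,0]-.48,X[...,1]+.32)<.1)&(p["depth"]>0)
    org=near&(hsv[...,0]<18)&(hsv[...,1]>170)&(hsv[...,2]>100)&(z>.018)
    m=near&(z>.025)&(z<.09)
    P=X[m]; Q=X[org]
    print(c,"orange n",len(Q),"min/max",Q.min(0).round(3),Q.max(0).round(3))
    n,l=cv2.connectedComponents(org.astype(np.uint8))
    for i in range(1,n):
        if (l==i).sum()>8: print("  comp",(l==i).sum(),X[l==i].mean(0).round(4),X[l==i].min(0).round(3),X[l==i].max(0).round(3))
    wh=near&(hsv[...,1]<60)&(hsv[...,2]>110)&(z>.03)&(z<.06)
    if wh.sum(): print("  barrel",wh.sum(),X[wh].mean(0).round(4))
    mm=P[:,:2]-P[:,:2].mean(0); w,V=np.linalg.eigh(mm.T@mm); print("  axis",V[:,1].round(3))
    w=(np.hypot(X[...,0]-.55,X[...,1]-.02)<.12)
    hi=w&(z>.047)&(z<.1); n,l=cv2.connectedComponents(hi.astype(np.uint8))
    for i in range(1,n):
        if (l==i).sum()>4: print("  high",(l==i).sum(),X[l==i].mean(0).round(4),X[l==i].max(0).round(4))
    ty=w&(z>.036)&(z<.047)&(hsv[...,2]<60); (x,y),r=cv2.minEnclosingCircle(X[ty][:,:2].astype(np.float32)); print("  tyre",x,y,r)
    t=(np.hypot(X[...,0]-.46,X[...,1]-.3)<.2)&(z<.04)&(z>.0)&(hsv[...,2]<60)&(X[...,1]>.14)
    n,l,s,_=cv2.connectedComponentsWithStats(t.astype(np.uint8)); i=1+s[1:,4].argmax()
    print("  tray",cv2.minAreaRect(X[l==i][:,:2].astype(np.float32)))
E
python3 meas.py
```

```text
scene orange n 214 min/max [ 0.446 -0.364  0.019] [ 0.553 -0.291  0.052]
  comp 174 [ 0.4647 -0.3046  0.0419] [ 0.446 -0.325  0.019] [ 0.48  -0.291  0.052]
  comp 40 [ 0.5453 -0.3542  0.039 ] [ 0.537 -0.364  0.031] [ 0.553 -0.347  0.045]
  barrel 174 [ 0.5067 -0.332   0.0389]
  axis [-0.859  0.513]
  high 26 [0.5892 0.0291 0.0587] [0.5933 0.0321 0.0691]
  tyre 0.5512992143630981 0.014295026659965515 0.101491779088974
  tray ((0.4534064829349518, 0.29464250802993774), (0.18435750901699066, 0.269138365983963), 76.95630645751953)
side orange n 17 min/max [ 0.444 -0.357  0.035] [ 0.549 -0.304  0.052]
  barrel 112 [ 0.5033 -0.3324  0.0382]
  axis [-0.86  0.51]
  high 33 [0.5848 0.0287 0.058 ] [0.5883 0.0325 0.0672]
  tyre 0.5480294227600098 0.014487129636108875 0.10013329237699509
  tray ((0.45682501792907715, 0.2946774661540985), (0.18293927609920502, 0.2548401653766632), 76.93509674072266)
```

```bash
cat > go.py <<'E'
# go.py x y z yaw_deg : remaining fractions from the measured pose
import sys; from h import *
from scipy.spatial.transform import Rotation as R
x,y,z,w=map(float,sys.argv[1:5])
o=manip.get_obs(); M=R.from_quat(o["ee_rot"]).as_matrix(); d=M.T@(np.array([x,y,z])-o["position"])/.15
a=np.degrees(np.arctan2(M[1,0],M[0,0])); s=-((w-a+180)%360-180)/30
print("t",round(o["clock"],2),"pos",np.round(o["position"],4),"yaw",a.round(2),"tilt",M[:,2].round(3),"shift",d.round(3),"spin",s.round(3),"F",np.round(o["ft_force"],2),"j7",o["joint_pos"][6])
E
```

>>> carry_out([
  [0.33,-0.17,0,-0.33,1],
  [0.66,-0.34,0,-0.66,1],
  [0.96,-0.5,0,-1,1],
  [0.96,-0.5,0,-1,1],
])

```text
clock: 1.4
position: [0.3675, -0.433, 0.2539]
ee_rot: [0.884, 0.467, 0.001, 0.0]
ft_force: [-0.4, -0.4, -0.5]
grip_width: 0.998
grasp_force: 0.0
```

>>> carry_out([
  [0.33,0.02,0.1,-0.33,1],
  [0.66,0.04,0.2,-0.66,1],
  [1,0.04,0.3,-1,1],
  [1,0.04,0.3,-1,1],
])

```text
clock: 1.9
position: [0.4564, -0.3135, 0.2073]
ee_rot: [0.734, 0.679, 0.001, -0.001]
ft_force: [0.1, 0.1, 0.2]
grip_width: 1.0
grasp_force: 0.0
```

>>> carry_out([
  [0,0,0,-0.33,1],
  [0,0,0,-0.66,1],
  [0,0,0,-1,1],
  [0,0,0,-1,1],
])

```text
clock: 2.4
position: [0.4539, -0.3186, 0.2085]
ee_rot: [0.538, 0.843, -0.0, 0.0]
ft_force: [-0.4, 0.8, 1.0]
grip_width: 0.998
grasp_force: 0.0
```

>>> carry_out([
  [0,0,0,-0.33,1],
  [0,0,0,-0.66,1],
  [0,0,0,-1,1],
  [0,0,0,-1,1],
])

```text
clock: 2.9
position: [0.4543, -0.3179, 0.2084]
ee_rot: [0.303, 0.953, -0.0, 0.0]
ft_force: [0.1, 0.6, -0.2]
grip_width: 1.002
grasp_force: 0.0
```

```bash
python3 go.py .462 -.305 .2 149.2; python3 - <<'E'
from h import *
p=camera("wrist"); save(p,"w1.png")
for b in boxes_of("gauge_grip",p)[:3]: print(b["conf"],b["position"],proj(p,b["position"]))
hsv=cv2.cvtColor(p["img"],cv2.COLOR_RGB2HSV); X=cloud(p)
m=(p["depth"]>0)&(hsv[...,0]<18)&(hsv[...,1]>170)&(X[...,2]>.025)&(X[...,2]<.09)
n,l,s,_=cv2.connectedComponentsWithStats(m.astype(np.uint8))
for i in range(1,n):
    if s[i,4]>60:
        k=l==i; t=k&(X[...,2]>X[k][:,2].max()-.004)
        print(s[i],X[k].mean(0).round(4),X[k][:,2].max(),"top",t.sum(),X[t].mean(0).round(4),cv2.minAreaRect(X[t][:,:2].astype(np.float32)))
E
```

```text
t 2.9 pos [ 0.4543 -0.3179  0.2084] yaw 144.76 tilt [ 0. -0. -1.] shift [0.008 0.1   0.056] spin -0.148 F [ 0.13  0.57 -0.19] j7 1.3915819297164345
0.91 [0.3245, -0.4005, 0.0548] [ 87.66348882 124.27900891]
0.85 [0.4944, -0.4893, 0.0501] [162.30056166 376.35026375]
0.64 [0.4002, -0.219, 0.0509] [395.27156524  51.40320501]
[  33  116   87   74 3987] [ 0.3345 -0.4178  0.0613] 0.06830132649457153 top 2685 [ 0.3313 -0.4202  0.0657] ((0.3314878046512604, -0.4204896092414856), (0.029952237382531166, 0.037339530885219574), 25.35849952697754)
[ 308  188   36   43 1355] [ 0.4572 -0.3102  0.05  ] 0.052262009734724495 top 1322 [ 0.4571 -0.3103  0.0501] ((0.45755693316459656, -0.310432106256485), (0.023171354085206985, 0.02852197363972664), 60.41234588623047)
[ 28 278  16  17 123] [ 0.384  -0.5109  0.053 ] 0.055797152168847036 top 91 [ 0.3843 -0.5118  0.0538] ((0.38416022062301636, -0.5116387605667114), (0.005723948124796152, 0.01021795254200697), 15.617729187011719)
[327 316  19  21 267] [ 0.54   -0.357   0.0423] 0.04538900121519651 top 197 [ 0.5388 -0.3575  0.0432] ((0.5389297604560852, -0.35728514194488525), (0.011623382568359375, 0.012341644614934921), 56.7848014831543)
```

View pics/w1.png

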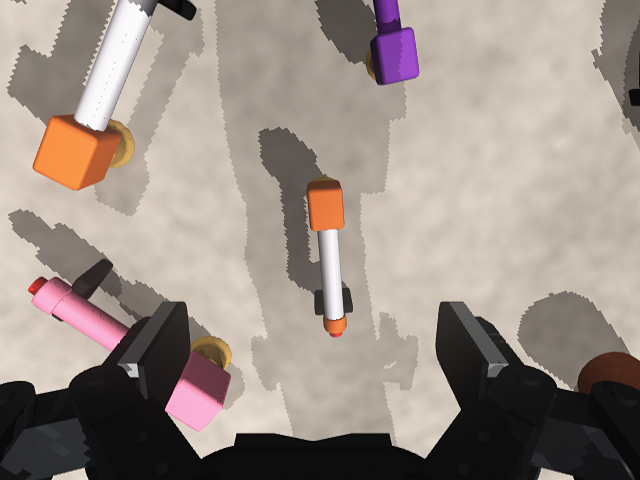

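The wrist view shows the small orange gauge's head at (325,205), with its barrel running down to (335,330). The fingers are clear of the neighbouring gauges.

```bash
python3 go.py .4573 -.3103 .07 150.4
```

```text
t 3.0 pos [ 0.4544 -0.3176  0.2084] yaw 144.7 tilt [ 0. -0. -1.] shift [0.013 0.051 0.922] spin -0.19 F [ 0.4  -1.01 -0.51] j7 1.3901018753676906
```

>>> carry_out([
  [0.013,0.051,0.2,-0.19,1],
  [0.013,0.051,0.5,-0.19,0.3],
  [0.013,0.051,0.8,-0.19,0.1],
  [0.013,0.051,0.8,-0.19,0.1],
  [0.013,0.051,0.8,-0.19,0.1],
], force=50)

```text
clock: 3.62
position: [0.4584, -0.3102, 0.0901]
ee_rot: [0.253, 0.968, -0.0, 0.001]
ft_force: [0.6, 0.0, 1.0]
grip_width: 0.547
grasp_force: 0.0
```

```bash
python3 - <<'E'
from h import *
p=camera("wrist"); save(p,"w2.png")
hsv=cv2.cvtColor(p["img"],cv2.COLOR_RGB2HSV); X=cloud(p)
m=(p["depth"]>0)&(hsv[...,0]<18)&(hsv[...,1]>170)&(X[...,2]>.025)&(X[...,2]<.09)&(np.hypot(X[...,0]-.5,X[...,1]+.33)<.07)
n,l,s,_=cv2.connectedComponentsWithStats(m.astype(np.uint8))
for i in range(1,n):
    if s[i,4]>60:
        k=l==i; t=k&(X[...,2]>X[k][:,2].max()-.004)
        print(s[i],X[k].mean(0).round(4),"top",t.sum(),cv2.minAreaRect(X[t][:,:2].astype(np.float32)))
E
python3 go.py .4573 -.3103 .038 150.4
```

```text
[ 285  243   57   73 3591] [ 0.4563 -0.31    0.0498] top 3346 ((0.4574323892593384, -0.31027787923812866), (0.023325610905885696, 0.02967940643429756), 59.606327056884766)
t 3.67 pos [ 0.4586 -0.3104  0.0905] yaw 150.74 tilt [ 0.002 -0.002 -1.   ] shift [ 0.009 -0.004  0.35 ] spin 0.011 F [ 0.5   0.64 -0.24] j7 1.4202928619059567
```

>>> carry_out([
  [0.01,0,0.2,0.01,0.1],
  [0.01,0,0.35,0.01,0.1],
  [0.01,0,0.35,0.01,0.1],
  [0.01,0,0.35,0.01,-1],
  [0.01,0,0.35,0.01,-1],
  [0.01,0,0.35,0.01,-1],
  [0.01,0,0.35,0.01,-1],
  [0.01,0,0.35,0.01,-1],
], force=60)

```text
clock: 4.68
position: [0.4573, -0.3097, 0.0379]
ee_rot: [0.254, 0.967, -0.001, 0.001]
ft_force: [-1.5, 0.6, 7.7]
grip_width: 0.276
grasp_force: 59.2
```

>>> carry_out([
  [0,0,-0.2,0,-1],
  [0,0,-0.5,0,-1],
  [0,0,-0.8,0,-1],
  [0,0,-0.8,0,-1],
  [0,0,-0.8,0,-1],
])

```text
clock: 5.3
position: [0.4558, -0.3089, 0.1557]
ee_rot: [0.254, 0.967, -0.0, -0.0]
ft_force: [-1.5, 0.3, -1.9]
grip_width: 0.271
grasp_force: 59.2
```

```bash
python3 - <<'E'
from h import *
p=camera("scene")
X=cloud(p);z=X[...,2];hsv=cv2.cvtColor(p["img"],cv2.COLOR_RGB2HSV)
w=(np.hypot(X[...,0]-.587,X[...,1]-.03)<.02)&(z>.03)&(z<.1)
for q in (.03,.05,.06,.065,.07,.075): 
    k=w&(z>q); print(q,k.sum(),X[k].mean(0).round(4) if k.any() else "")
E
python3 go.py .586 .030 .2 149.2
```

```text
0.03 70 [0.5927 0.0312 0.0436]
0.05 23 [0.5892 0.029  0.0604]
0.06 14 [0.5885 0.0289 0.0636]
0.065 4 [0.5893 0.0286 0.0657]
0.07 0 
0.075 0 
t 5.35 pos [ 0.4555 -0.3087  0.1549] yaw 150.53 tilt [-0.001  0.001 -1.   ] shift [ 0.354  2.394 -0.3  ] spin 0.044 F [-0.02 -0.61 -2.69] j7 1.452490596454137
```

>>> carry_out([
  [0,0.3,-0.05,0,-1],
  [0,0.65,-0.1,0,-1],
  [0,1,-0.1,0,-1],
])

```text
clock: 5.72
position: [0.5302, -0.1769, 0.1701]
ee_rot: [0.255, 0.967, 0.0, -0.001]
ft_force: [1.0, -0.4, -1.5]
grip_width: 0.271
grasp_force: 59.2
```

>>> carry_out([
  [0,0.35,0,0,-1],
  [0,0.7,0,0,-1],
  [0,1,0,0,-1],
  [0,1,0,0,-1],
])

```text
clock: 6.22
position: [0.604, -0.0426, 0.1693]
ee_rot: [0.251, 0.968, 0.001, -0.001]
ft_force: [-0.6, -0.2, -1.5]
grip_width: 0.271
grasp_force: 59.5
```

```bash
python3 go.py .637 .001 .16 150.4
```

```text
t 6.22 pos [ 0.604  -0.0426  0.1693] yaw 150.92 tilt [-0.002  0.003 -1.   ] shift [-0.051  0.361  0.062] spin 0.017 F [-0.61 -0.17 -1.49] j7 0.8767752600257959
```

>>> carry_out([
  [-0.05,0.3,0.03,0,-1],
  [-0.05,0.36,0.06,0,-1],
  [-0.05,0.36,0.06,0,-1],
  [-0.05,0.36,0.06,0,-1],
])

```text
clock: 6.72
position: [0.6362, -0.0061, 0.1614]
ee_rot: [0.255, 0.967, -0.001, -0.0]
ft_force: [0.8, -0.2, -1.7]
grip_width: 0.276
grasp_force: 59.8
```

```bash
python3 - <<'E'
from h import *
p=camera("wrist"); save(p,"w3.png"); X=cloud(p);z=X[...,2]
print(p["cx"],p["cy"],f(p),proj(p,[.587,.029,.066]))
w=(np.hypot(X[...,0]-.587,X[...,1]-.03)<.02)&(z>.03)&(z<.1)&(p["depth"]>0)
for q in (.03,.05,.06,.065,.07,.075): 
    k=w&(z>q); print(q,k.sum(),X[k].mean(0).round(4) if k.any() else "", X[k].max(0) if k.any() else "")
for b in boxes_of("valve",p)[:2]: print(b)
E
python3 go.py .587 .029 .16 150.4
```

```text
312.47663810358455 226.21625281194903 424.7985053357998 [326.75705877 128.39795173]
0.03 1589 [0.5943 0.0331 0.0399] [0.60685096 0.04988037 0.06914244]
0.05 246 [0.5851 0.0266 0.0652] [0.58984226 0.03080158 0.06914244]
0.06 245 [0.5851 0.0266 0.0653] [0.58984226 0.03080158 0.06914244]
0.065 120 [0.5852 0.0265 0.067 ] [0.58873758 0.02993815 0.06914244]
0.07 0  
0.075 0  
{'position': [0.5861, 0.0262, 0.0332], 'conf': 0.64}
{'position': [0.6294, -0.0029, 0.1735], 'conf': 0.56}
t 6.83 pos [ 0.6365 -0.006   0.1619] yaw 150.44 tilt [-0.    -0.001 -1.   ] shift [0.402 0.04  0.013] spin 0.001 F [ 1.15  0.04 -1.85] j7 0.7903450685238749
```

View pics/w3.png

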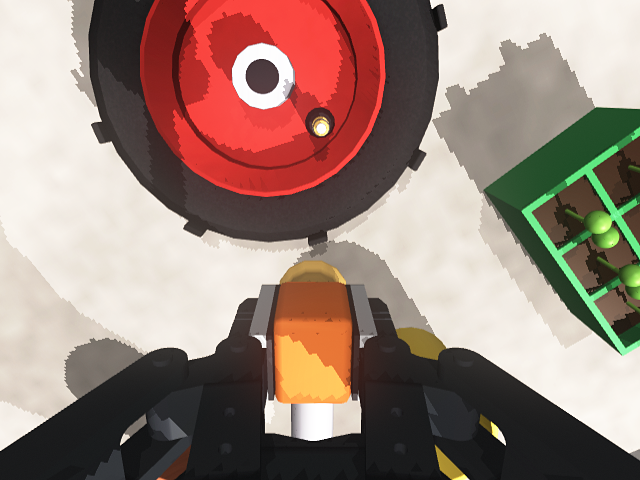

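Wrist view: valve at (321,127), giving (.585,.027) with the pin top at about z .069. The gauge is held straight between the pads. I'll align it above the valve.

```bash
python3 go.py .5853 .0268 .118 150.4
```

```text
t 6.83 pos [ 0.6365 -0.006   0.1619] yaw 150.44 tilt [-0.    -0.001 -1.   ] shift [0.405 0.022 0.293] spin 0.001 F [ 1.15  0.04 -1.85] j7 0.7903450685238749
```

>>> carry_out([
  [0.2,0.02,0,0,-1],
  [0.4,0.02,0,0,-1],
  [0.405,0.022,0,0,-1],
  [0.405,0.022,0.15,0,-1],
  [0.405,0.022,0.29,0,-1],
  [0.405,0.022,0.29,0,-1],
  [0.405,0.022,0.29,0,-1],
  [0.405,0.022,0.29,0,-1],
])

```text
clock: 7.82
position: [0.5861, 0.0284, 0.1191]
ee_rot: [0.254, 0.967, 0.0, 0.001]
ft_force: [-0.6, 0.1, -2.3]
grip_width: 0.275
grasp_force: 59.8
```

```bash
python3 go.py .5853 .0268 .102 150.4;python3 - <<'E'
from h import *
p=camera("side"); a=proj(p,[.5853,.0268,.08]).astype(int); print(a)
c=p["img"][a[1]-75:a[1]+75,a[0]-100:a[0]+100]; cv2.imwrite("pics/s2.png",cv2.resize(c,None,fx=4,fy=4,interpolation=2)[:,:,::-1])
E
```

```text
t 7.83 pos [0.5861 0.0284 0.1191] yaw 150.54 tilt [ 0.001 -0.    -1.   ] shift [-0.001 -0.012  0.114] spin 0.005 F [-0.64  0.05 -2.26] j7 0.7202997276535092
[304 251]
```

View pics/s2.png

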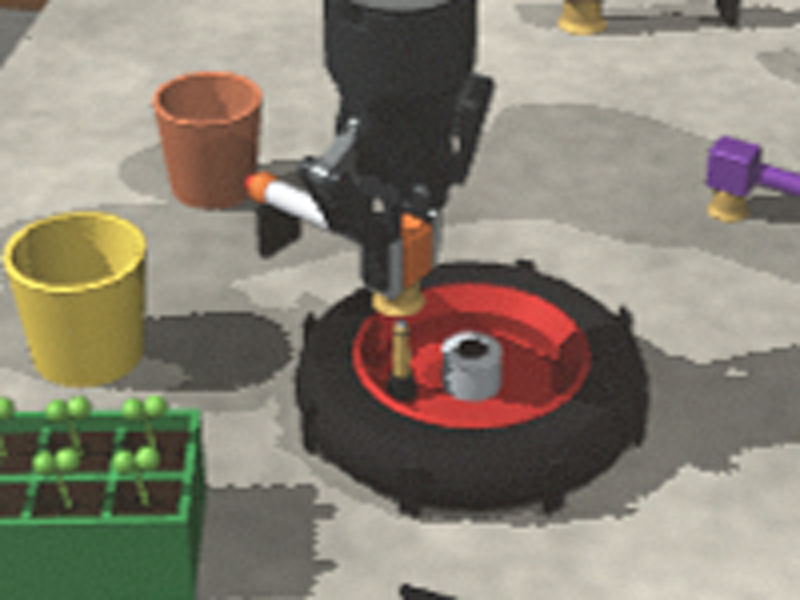

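The chuck at (400,300) is directly above the valve tip at (400,325), so I'll lower in small steps.

>>> carry_out([
  [0,-0.01,0.06,0,-1],
  [0,-0.01,0.11,0,-1],
  [0,-0.01,0.11,0,-1],
  [0,-0.01,0.11,0,-1],
])

```text
clock: 8.38
position: [0.5848, 0.0272, 0.1018]
ee_rot: [0.254, 0.967, 0.0, -0.0]
ft_force: [0.8, -0.2, -1.7]
grip_width: 0.274
grasp_force: 59.8
```

>>> carry_out([
  [0,0,0.01,0,-1],
  [0,0,0.02,0,-1],
  [0,0,0.02,0,-1],
  [0,0,0.02,0,-1],
])

```text
clock: 8.88
position: [0.5848, 0.027, 0.0988]
ee_rot: [0.254, 0.967, -0.0, 0.0]
ft_force: [0.4, 0.2, -2.5]
grip_width: 0.27
grasp_force: 59.8
```

>>> carry_out([
  [0,0,0.01,0,-1],
  [0,0,0.02,0,-1],
  [0,0,0.02,0,-1],
  [0,0,0.02,0,-1],
])

```text
clock: 9.38
position: [0.5848, 0.0271, 0.0959]
ee_rot: [0.254, 0.967, 0.0, 0.0]
ft_force: [-0.4, -0.8, -1.8]
grip_width: 0.268
grasp_force: 59.9
```

>>> carry_out([
  [0,0,0.01,0,-1],
  [0,0,0.01,0,-1],
  [0,0,0.01,0,-1],
])

```text
clock: 9.75
position: [0.5848, 0.027, 0.0944]
ee_rot: [0.254, 0.967, -0.0, 0.0]
ft_force: [-1.2, 0.7, -0.9]
grip_width: 0.276
grasp_force: 59.9
```

>>> carry_out([
  [0,0,0.01,0,-1],
  [0,0,0.01,0,-1],
  [0,0,0.01,0,-1],
])

```text
clock: 10.12
position: [0.5849, 0.027, 0.093]
ee_rot: [0.254, 0.967, -0.0, 0.0]
ft_force: [-1.7, -0.2, 3.2]
grip_width: 0.273
grasp_force: 60.8
```

>>> carry_out([
  [0,0,0.008,0,-1],
  [0,0,0.008,0,-1],
  [0,0,0.008,0,-1],
])

```text
clock: 10.5
position: [0.5849, 0.027, 0.0918]
ee_rot: [0.254, 0.967, 0.0, 0.0]
ft_force: [-1.7, -0.4, 4.7]
grip_width: 0.273
grasp_force: 60.8
```

>>> carry_out([
  [0,0,0.008,0,-1],
  [0,0,0.008,0,-1],
  [0,0,0.008,0,-1],
])

```text
clock: 10.88
position: [0.585, 0.027, 0.0908]
ee_rot: [0.254, 0.967, -0.0, 0.0]
ft_force: [-2.0, -0.9, 7.0]
grip_width: 0.273
grasp_force: 61.0
```

>>> carry_out([
  [0,0,0.007,0,-1],
  [0,0,0.007,0,-1],
  [0,0,0.007,0,-1],
])

```text
clock: 11.25
position: [0.5849, 0.0271, 0.0898]
ee_rot: [0.254, 0.967, -0.0, 0.0]
ft_force: [-2.3, -0.1, 7.3]
grip_width: 0.273
grasp_force: 61.0
```

>>> carry_out([
  [0,0,0.007,0,-1],
  [0,0,0.007,0,-1],
  [0,0,0.007,0,-1],
])

```text
clock: 11.62
position: [0.5849, 0.0271, 0.0888]
ee_rot: [0.254, 0.967, -0.0, 0.0]
ft_force: [-2.6, -0.4, 8.8]
grip_width: 0.269
grasp_force: 61.1
```

>>> carry_out([
  [0,0,0.006,0,-1],
  [0,0,0.006,0,-1],
  [0,0,0.006,0,-1],
  [0,0,0.006,0,-1],
  [0,0,0.006,0,-1],
  [0,0,0.006,0,-1],
  [0,0,0.006,0,-1],
])

```text
clock: 12.5
position: [0.585, 0.0271, 0.088]
ee_rot: [0.254, 0.967, -0.0, 0.0]
ft_force: [-2.8, -1.1, 9.5]
grip_width: 0.268
grasp_force: 61.2
```

```bash
python3 - <<'E'
from h import *
O=np.array([.585,.027,.051]); d=np.array([.869,-.494,0])
ims=[]
for n in("side","scene"):
    p=camera(n); a=proj(p,O+d*.1+[0,0,.035]).astype(int); print(a)
    ims.append(cv2.resize(p["img"][a[1]-40:a[1]+40,a[0]-50:a[0]+50],None,fx=4,fy=4,interpolation=2))
    X=cloud(p); hsv=cv2.cvtColor(p["img"],cv2.COLOR_RGB2HSV); r=X-O; L=r@d; lat=r[...,0]*d[1]-r[...,1]*d[0]
    m=(abs(lat)<.012)&(abs(r[...,2]-.037)<.014)&(L>.05)&(L<.16); print(n,np.histogram(L[m],np.arange(.05,.16,.005))[0], L[m].max())
cv2.imwrite("pics/rod.png",np.hstack(ims)[:,:,::-1])
print(manip.get_obs()["ft_force"],manip.get_obs()["position"])
E
```

```text
[269 233]
side [ 6  7  9 13 10 12 22 23 13 10  3  3  9  5  0  0  0  0  0  0  0] 0.11742082710550615
[305 283]
scene [17 19 19 20 19 19 21 26 26 21 20  9  8 15  0  0  0  0  0  0  0] 0.11964876879833773
[-2.64463409 -0.25964693  8.96041652] [0.58496154 0.02705959 0.0879833 ]
```

View pics/rod.png

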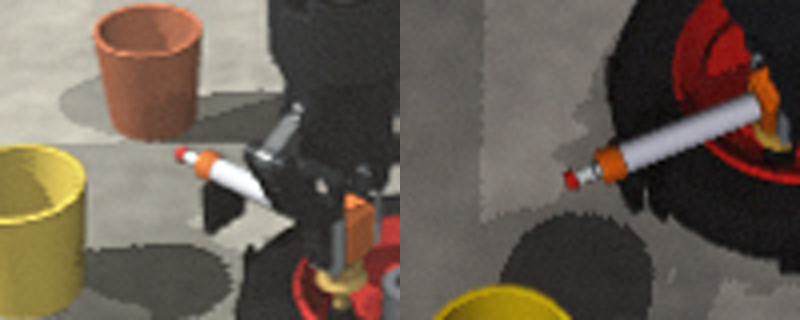

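The rod is out about 14 mm. I'll press slightly further for margin, then lift.

>>> carry_out([
  [0,0,0.005,0,-1],
  [0,0,0.005,0,-1],
  [0,0,0.005,0,-1],
  [0,0,0.005,0,-1],
  [0,0,0.005,0,-1],
  [0,0,0.005,0,-1],
  [0,0,0.005,0,-1],
])

```text
clock: 13.48
position: [0.585, 0.0271, 0.0872]
ee_rot: [0.254, 0.967, -0.0, 0.0]
ft_force: [-3.3, -0.6, 10.8]
grip_width: 0.273
grasp_force: 61.4
```

>>> carry_out([
  [0,0,-0.05,0,-1],
  [0,0,-0.15,0,-1],
  [0,0,-0.4,0,-1],
  [0,0,-0.6,0,-1],
  [0,0,-0.6,0,-1],
  [0,0,-0.6,0,-1],
])

```text
clock: 14.22
position: [0.5842, 0.0268, 0.1757]
ee_rot: [0.254, 0.967, -0.0, -0.001]
ft_force: [-0.4, 0.5, -2.4]
grip_width: 0.273
grasp_force: 60.0
```

```bash
python3 - <<'E'
from h import *
for n in("scene","side"):
    p=camera(n);X=cloud(p);z=X[...,2];v=cv2.cvtColor(p["img"],cv2.COLOR_RGB2HSV)[...,2]
    t=(z<.026)&(z>.002)&(v<60)&(np.hypot(X[...,0]-.455,X[...,1]-.295)<.17)
    t=cv2.morphologyEx(t.astype(np.uint8),cv2.MORPH_OPEN,np.ones((5,5),np.uint8))
    _,l,s,_=cv2.connectedComponentsWithStats(t); i=1+s[1:,4].argmax()
    print(n,cv2.minAreaRect(X[l==i][:,:2].astype(np.float32)),np.percentile(z[l==i],[5,50,95]))
E
python3 go.py .40 .308 .16 167
```

```text
scene ((0.45529913902282715, 0.2964353859424591), (0.1802615225315094, 0.2679068446159363), 76.88648223876953) [0.00318367 0.01834911 0.02321102]
side ((0.4569413661956787, 0.2947143614292145), (0.18286779522895813, 0.24883264303207397), 77.21859741210938) [0.00304384 0.00514267 0.02203993]
t 14.32 pos [0.584  0.0269 0.1753] yaw 150.54 tilt [-0.002 -0.    -1.   ] shift [1.99  1.029 0.104] spin -0.549 F [-0.38  0.6  -3.21] j7 0.753923280299447
```

>>> carry_out([
  [0.33,0.17,0,-0.2,-1],
  [0.66,0.34,0,-0.4,-1],
  [0.95,0.5,0,-0.55,-1],
  [0.95,0.5,0,-0.55,-1],
])

```text
clock: 14.82
position: [0.495, 0.1662, 0.1762]
ee_rot: [0.109, 0.994, 0.0, -0.001]
ft_force: [0.1, -0.4, -2.4]
grip_width: 0.275
grasp_force: 59.9
```

```bash
python3 go.py .407 .306 .12 167
```

```text
t 14.82 pos [0.495  0.1662 0.1762] yaw 167.48 tilt [-0.001  0.001 -1.   ] shift [0.774 0.782 0.376] spin 0.016 F [ 0.11 -0.37 -2.37] j7 0.7843810428093297
```

>>> carry_out([
  [0.26,0.26,0,0,-1],
  [0.52,0.52,0,0,-1],
  [0.77,0.78,0.2,0,-1],
  [0.77,0.78,0.37,0,-1],
  [0.77,0.78,0.37,0,-1],
  [0.77,0.78,0.37,0,-1],
])

```text
clock: 15.58
position: [0.4122, 0.3017, 0.1216]
ee_rot: [0.114, 0.994, -0.0, 0.0]
ft_force: [0.2, -0.3, -2.1]
grip_width: 0.275
grasp_force: 59.8
```

```bash
python3 go.py .407 .306 .05 167
```

```text
t 15.57 pos [0.4122 0.3017 0.1216] yaw 166.93 tilt [ 0. -0. -1.] shift [0.041 0.02  0.477] spin -0.002 F [ 0.16 -0.32 -2.14] j7 0.40222783445363935
```

>>> carry_out([
  [0.04,0.02,0.15,0,-1],
  [0.04,0.02,0.3,0,-1],
  [0.04,0.02,0.42,0,-1],
  [0.04,0.02,0.47,0,-1],
  [0.04,0.02,0.48,0,-1],
  [0.04,0.02,0.48,0,-1],
])

```text
clock: 16.32
position: [0.4065, 0.3068, 0.0497]
ee_rot: [0.113, 0.994, 0.0, 0.0]
ft_force: [0.1, 0.0, -2.5]
grip_width: 0.271
grasp_force: 60.0
```

>>> carry_out([
  [0,0,0.02,0,-1],
  [0,0,0.03,0,-1],
  [0,0,0.03,0,-1],
  [0,0,0.03,0,-1],
])

```text
clock: 16.82
position: [0.4061, 0.3066, 0.0447]
ee_rot: [0.113, 0.994, -0.0, 0.0]
ft_force: [-1.5, -0.6, -2.4]
grip_width: 0.274
grasp_force: 60.0
```

>>> carry_out([
  [0,0,0.01,0,-1],
  [0,0,0.015,0,-1],
  [0,0,0.015,0,-1],
  [0,0,0.015,0,-1],
])

```text
clock: 17.32
position: [0.4061, 0.3067, 0.0429]
ee_rot: [0.113, 0.994, -0.0, 0.0]
ft_force: [-3.9, -3.4, 6.4]
grip_width: 0.273
grasp_force: 61.2
```

Touchdown. I'll open slightly to release, then rise.

>>> carry_out([
  [0,0,0,0,0],
  [0,0,0,0,0],
  [0,0,0,0,0.1],
  [0,0,0,0,0.1],
  [0,0,-0.2,0,0.1],
  [0,0,-0.5,0,0.1],
  [0,0,-0.9,0,0.1],
  [0,0,-0.9,0,0.1],
  [0,0,-0.9,0,0.1],
])

```text
clock: 18.45
position: [0.4061, 0.3062, 0.1771]
ee_rot: [0.113, 0.994, -0.0, 0.0]
ft_force: [-0.6, 0.5, -0.8]
grip_width: 0.549
grasp_force: 0.0
```

```bash
python3 - <<'E'
from h import *
ims=[]
for n in("side","wrist"):
    p=camera(n); 
    im=p["img"] if n=="wrist" else cv2.resize(p["img"][300:460,250:450],(400,320),interpolation=2)
    ims.append(cv2.resize(im,(400,320)))
    X=cloud(p);O=np.array([.406,.3067,.005]);d=np.array([.974,-.225,0]);r=X-O;L=r@d;lat=r[...,0]*d[1]-r[...,1]*d[0]
    m=(abs(lat)<.01)&(abs(r[...,2]-.037)<.016)&(L>-.03)&(L<.16); print(n,L[m].min(),L[m].max())
    for a in np.arange(0,.12,.02):
        k=m&(abs(L-a)<.01); print(round(a,2),X[k][:,2].max().round(4) if k.any() else "")
cv2.imwrite("pics/end.png",np.hstack(ims)[:,:,::-1]); print(manip.get_obs()["clock"],manip.get_obs()["position"])
E
```

```text
side -0.01370083702654249 0.11874768247176813
0.0 0.0567
0.02 0.0569
0.04 0.0485
0.06 0.0493
0.08 0.0485
0.1 0.05
wrist -0.014367712445114433 0.11916773761297408
0.0 0.0575
0.02 0.0571
0.04 0.049
0.06 0.0491
0.08 0.0506
0.1 0.0505
18.55 [0.40560435 0.30603152 0.17618237]
```

View pics/end.png

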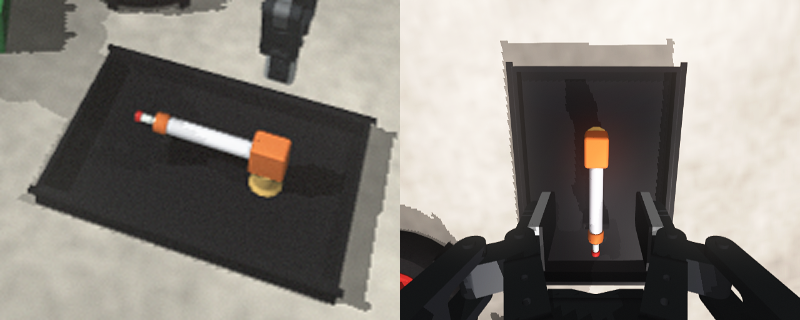

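The gauge stands level in the tray, with its head at (270,155) in the left half and the red tip still out at (138,117). It is released, so I'm handing the job in.

```bash
python3 -c "
from workcell import ticket
print(ticket.hand_in())"
```

```text
the job is handed in; nothing more can be done
None
```

I pressed the gauge on the valve with at most about 13 N, which drove the rod out about 14 mm; it now stands level and released in the tray with the rod still out, and I've handed the job in (no verdict came back).

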